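# Turn the stone slab over on the turning rest

### The job

Turn the stone slab over so that its red-brown sawn face is up: push it along the bench and up the steel turning rest until its leading edge is seated against the orange stop blocks, then tip it back over its lower edge and let it down without flopping, flat on the bench in front of the rest. Seat it gently (stone edges chip if rammed) and leave the other things on the bench where they are.

Things in the scene. Friction and masses are not known exactly. Their poses are not given: they have to be found in the camera images.
- slab: Stone slab, 100 x 120 x 12 mm, 0.3 to 0.44 kg. One face pale and polished (up at the start), the other red-brown and sawn. Lies on the bench (z = 0) before the rest, up to 0.25 rad askew and 10 mm off its centre line. Origin: centre of the red-brown face; z points out through the pale face (down once turned); x, the 100 mm way, points to the rest; y is the 120 mm way.
- rest: Turning rest, fixed: two slippery steel skids rising at 45 degrees from the bench. Origin: on the bench, middle of the toe line where the skids' faces meet it; x level, the way to push; z up. Skids: 138 mm long up the slope, 12 mm wide, centred at y = +44 and -44 mm; between them it is open, so a finger can reach behind a slab. Posts at x = 105 mm, 12 mm high tie bar at x = 118 mm.
- toe (a point): The rest's toe again (same point as its origin). Pushed level at its near edge (3 to 10 N), a slab climbs the skids until it lies flat on them at 45 degrees. Then a level push jams (over 8 N): carry its lower edge on up along the slope (2 to 8 N) to reach the stops. Let go, it slides down until its lower edge stands on the bench at the toe, and stays leaning there, its leading edge about 71 mm high.
- stopbar: Dark strips fixed beside the skids; they carry two orange stop blocks (16 mm wide, 10 mm high) over the skids. Origin: in the skids' plane, midway, 100 mm up the slope from the toe; x up the slope. The blocks' seating faces are clamped hard 4 to 19 mm up-slope of it; their setting is not in this reading: feel it. Seat the slab with more than 3 N, never over 30 N.
- sponge: Bystander: red and yellow sanding sponge, 90 x 60 x 32 mm, loose; leave it. Origin: centre of its underside.
- pad_a: Bystander: round rubber polishing pad with a green face, 100 mm across, 11 mm thick, loose; leave it. Origin: centre of its underside.
- pad_b: Bystander: the same pad with a blue face, loose; leave it. Origin: centre of its underside.
- spray: Bystander: white water bottle, 64 mm across, 160 mm high, loose; leave it. Origin: centre of its underside.
- brush: Bystander: bench brush, loose; leave it. Origin: under its middle.
- spanner: Bystander: steel spanner, loose; leave it. Origin: under its middle.
- offcut: Bystander: concrete offcut, 70 x 110 x 25 mm, loose; leave it. Origin: centre of its underside.
There are look-alikes about, which are no part of the job. Several things look just like the slab: the one meant starts nearest to the robot's base.

How it is judged:
By the outcome, as a careful person would: the job done as asked, in the order asked, and still so for the second after the job is handed in, with the robot touching nothing.
It also fails if it takes over 72 s, if anything falls off the work surface, if the arm or the gripper's body presses on something with over 40 N, if the wrist force passes 120 N, or if a joint passes its speed limit or range.

### The arm

A 7-joint arm with a two-finger parallel gripper is mounted at the origin on the work surface. World frame = base frame: x ahead of the robot, y to its left, z up, the work surface at z = 0. Lengths are in m, angles in rad, forces in N, time in s.
With the tool pointing down it reaches from about 0.35 to 0.9 m from the base axis. Payload 8.1 kg.
Tool frame: the origin (TCP) lies at the very end of the fingers, on their centre line; the grasp point (between the pads) lies 19 mm behind it; z points along the fingers, y is the line along which they close (so a half turn about z gives the same grasp; the last joint's range is limited). The gripper opens to 85 mm and grips with 20 to 120 N. Pads are 22 mm wide; open, the fingers measure 114 mm over their backs; the gripper's body (76 mm by 85 mm) begins 54 mm behind the grasp point. The pads swing forward as they close: fully open they stand 13 mm farther back than shut.
Start: joints at [1.116, 0.434, 0.025, 1.573, -0.012, 1.134, -0.075], TCP at [0.215, -0.587, 0.231] pointing down, gripper open.
Joint ranges: [-2.62, 2.62], [-0.44, 2.09], [-1.27, 1.32], [0.08, 2.57], [-1.32, 4.46], [0.12, 2], [-2.74, 2.74]. Speed limits (rad/s): [2.22, 2.22, 3.01, 3.01, 3.14, 3.14, 3.14].

### API

Orientations are given as a unit quaternion [w, x, y, z].
In Python, from bench import sensors, vision, workorder gives the robot as it stands. The module is installed in compiled form; this text tells all that it offers.
- The arm moves only by the shell command python3 -m jog 'ROWS' [OPENING] [FORCE]. ROWS is JSON, a list of rows, each a list of 4 numbers: the shift along the tool's x, y, z in mm, then the turn about the tool's z in degrees. A call has 1 to 12 rows; each row is the pose to reach, as a shift and turn from the pose commanded when the call began, along the tool's axes at that moment; what a row does not reach only later rows make up. A row lasts 1/10 s, in which the tool goes at most 50 mm and 8.59 degrees, less where a joint would pass 70% of its speed; a pose out of reach is approached as far as the arm can. A call with a gripper value outside its range is refused whole. OPENING is the finger opening in mm, from 0 to 85.4, set as the call begins (- or left out, the last holds). The fingers move at their own pace and stop on an object; FORCE is the grip in N (left out, the last holds). Time passes only in rows, so rows that repeat a pose let the fingers close. It gives the time, the measured TCP pose, the force, the opening and the grip force at its end, in the units of the state.
- sensors.sense(): the state, without advancing time (a new reading comes with each control period).
- vision.read_camera(name): name is "scene" or "top"; returns the picture (384x512x3 uint8, blue, green, red); there is no depth.
- vision.camera_info(name): a dict with "mtx" (3x3 intrinsics, pixels), "k1" (the pictures are not rectified: a ray, as slopes to the right and down, at radius r is drawn at 1 + k1 r^2 times it, then the intrinsics apply), "rvec" (rotation vector, rad) and "tvec" (3), from world to camera coordinates, as OpenCV has them. Camera axes: x right, y down, z forward; pixel columns grow to the right and rows downward; lengths in m; the calibration is good to about 2 mm. A picture is of the moment at which its call begins. camera_info takes no time and is no camera call.
- workorder.job_done(): hands the job in; it is judged then, once.
The state is a dict: "t": time; "joints": joint angles; "joint_velocities": joint speeds; "joint_efforts": joint torques, N m; "tcp_pos": TCP position; "tcp_rot": TCP orientation; "wrist_force": force on the tool from outside, world axes, zero at the start; "moment": the same for the moment, N m; "finger_gap": finger opening in m; "finger_force": force on a finger pad.
Only numpy, scipy, OpenCV 4.12 (cv2) and the standard library are available. Lean on these libraries where they do the work, as an engineer would, in place of code of your own. Each camera call takes 0.05 s, during which the arm holds its last target. There are 200 camera calls.

## Working session

There is one attempt and no reset: what is moved stays moved. The work goes in short steps, Python scripts to look and compute and a shell command to move; the robot and the scene stay as the last step left them, time stands still between calls to the robot, and variables do not carry over. Pictures are saved under pics/ and viewed, at most 10 in all, crops included, and the job is handed in when it is done.

```bash
mkdir -p pics
cat > h.py <<'E'
import numpy as np, cv2
from scipy.spatial.transform import Rotation as R
from bench import sensors, vision
def cam(n):
    c=vision.camera_info(n); return np.array(c["mtx"],float),c["k1"],cv2.Rodrigues(np.array(c["rvec"],float))[0],np.array(c["tvec"],float).ravel()
def px2w(n,u,v,z=0.):
    K,k1,Rm,t=cam(n); d=np.linalg.inv(K)@[u,v,1]; rd=np.hypot(d[0],d[1]); r=rd
    for _ in range(30): r=rd/(1+k1*r*r)
    d=d*np.array([r/rd if rd else 1]*2+[1]); w=Rm.T@d; o=-Rm.T@t
    return o+w*(z-o[2])/w[2]
def w2px(n,p):
    K,k1,Rm,t=cam(n); q=Rm@np.array(p,float)+t; s=q[:2]/q[2]; s=s*(1+k1*(s@s)); return (K@[*s,1])[:2]
E
python3 - <<'E'
from h import *
for n in("top","scene"):
    im=vision.read_camera(n); cv2.imwrite(f"pics/{n}0.png",cv2.resize(im,(800,600),interpolation=cv2.INTER_CUBIC))
    K,k1,Rm,t=cam(n); print(n,K.tolist(),k1,-Rm.T@t)
s=sensors.sense(); print({k:np.round(v,3).tolist() for k,v in s.items()}); print(R.from_quat(np.roll(s["tcp_rot"],-1)).as_matrix().round(3))
E
```

```text
top [[455.7136858139318, 0.0, 261.0060486524759], [0.0, 455.7136858139318, 193.57973447257612], [0.0, 0.0, 1.0]] -0.11699963475163312 [0.47316255 0.01098847 1.34964029]
scene [[400.52230232743415, 0.0, 254.9412820461649], [0.0, 400.52230232743415, 190.40911979076554], [0.0, 0.0, 1.0]] -0.09776009482397402 [ 1.32647161 -0.82736281  0.83207182]
{'t': 0.1, 'joints': [1.116, 0.435, 0.025, 1.574, -0.012, 1.134, -0.075], 'joint_velocities': [-0.0, -0.003, -0.0, -0.001, -0.0, 0.0, -0.001], 'joint_efforts': [0.004, -67.176, 1.029, -31.69, 0.016, 0.007, 0.0], 'tcp_pos': [0.215, -0.586, 0.231], 'tcp_rot': [-0.001, 0.985, 0.175, -0.0], 'wrist_force': [-0.442, 0.241, -0.292], 'moment': [-0.031, 0.025, 0.004], 'finger_force': 0.0, 'finger_gap': 0.085}
[[ 0.939  0.345 -0.001]
 [ 0.345 -0.939  0.001]
 [-0.    -0.001 -1.   ]]
```

View pics/top0.png

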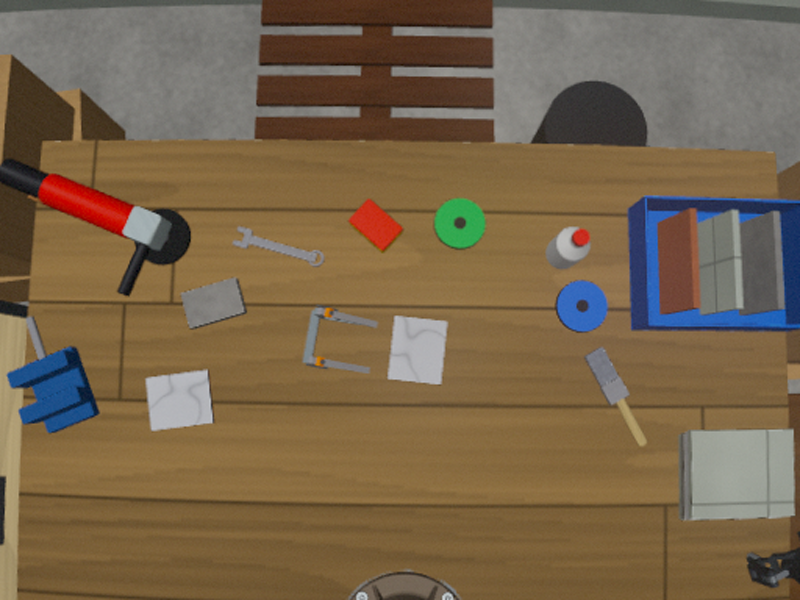

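View pics/scene0.png

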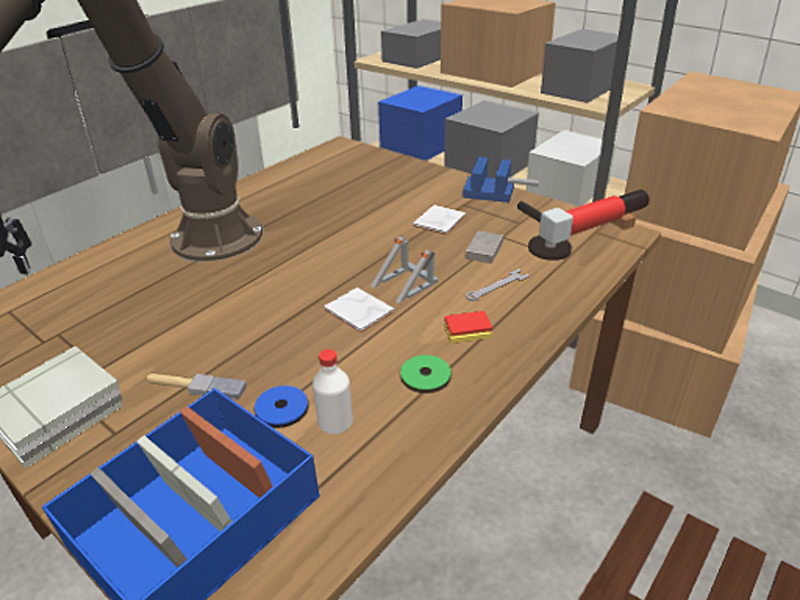

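The top view shows the rest opening right, with its toes at about (377,324) and (368,371) and its tie bar at about (313,335). The slab is right of it at about (418,350), and the push direction is roughly world +y. The other pale square, at (180,400), is a decoy. I'll zoom in on the rest and slab.

Run:
```python
from h import *
im=vision.read_camera("top")[185:260,188:294]; cv2.imwrite("pics/crop1.png",cv2.resize(im,None,fx=7.5,fy=7.5,interpolation=cv2.INTER_CUBIC))
im=vision.read_camera("scene")[145:220,200:270]; cv2.imwrite("pics/crop2.png",cv2.resize(im,None,fx=8,fy=8,interpolation=cv2.INTER_CUBIC))
```

```text
(no output)
```

View pics/crop1.png

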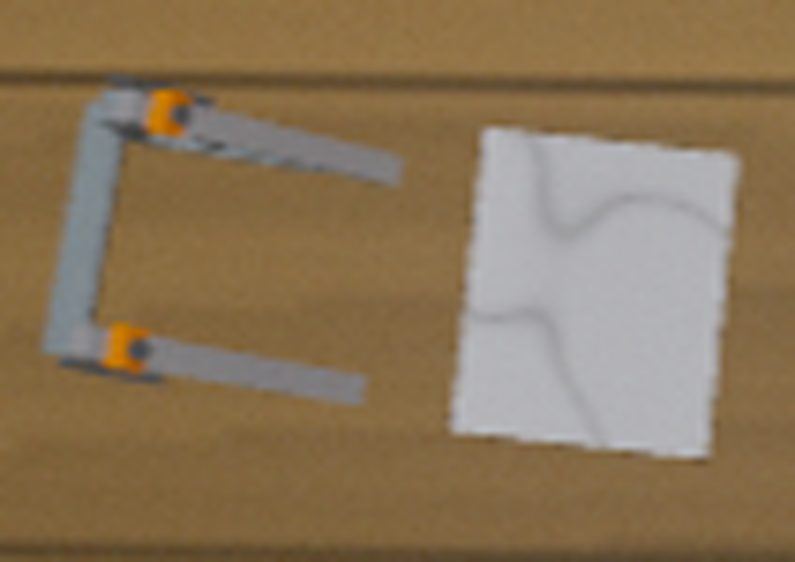

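View pics/crop2.png

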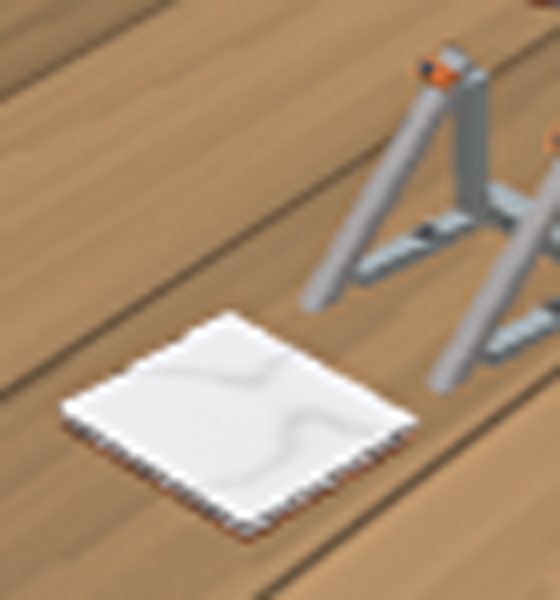

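Crop 1 gives the slab top corners at (484,128), (740,153), (710,458) and (452,432). The toe ends are at (402,170) and (364,389), and the block faces at (190,115) and (148,350).

Run:
```python
from h import *
f=lambda p,z: px2w("top",188+(p[0]+.5)/7.5-.5,185+(p[1]+.5)/7.5-.5,z)
S=[f(p,.012) for p in[(484,128),(740,153),(710,458),(452,432)]]
T=[f(p,.0) for p in[(402,170),(364,389)]]
B=[f(p,.085) for p in[(190,115),(148,350)]]
print(np.round(S,4),[np.linalg.norm(S[i]-S[i-1]).round(4) for i in range(4)]); print("toe",np.round(T,4),np.linalg.norm(T[0]-T[1])); print("blk",np.round(B,4),np.linalg.norm(B[0]-B[1]))
c=np.mean(S,0); tc=np.mean(T,0); bc=np.mean(B,0)
d=T[0]-T[1]; yaw_t=np.arctan2(-d[0],d[1])
# push direction = perpendicular to toe line, toward +y
n=np.array([-d[1],d[0]]); n/=np.linalg.norm(n); print("centre",c,"toe",tc,"n",n,"yaw",np.degrees(np.arctan2(n[1],n[0])))
d2=B[0]-B[1]; n2=np.array([-d2[1],d2[0]]); print("yaw from blocks",np.degrees(np.arctan2(n2[1],n2[0])),"from toe-blk",np.degrees(np.arctan2(*(bc-tc)[1::-1])),np.linalg.norm((bc-tc)[:2]))
x=S[0]-S[1]+S[3]-S[2]; print("slab x yaw",np.degrees(np.arctan2(x[1],x[0])))
print("slab in rest", (c-tc)[:2]@n, (c-tc)[:2]@[-n[1],n[0]])
```

```text
[[ 0.6038  0.026   0.012 ]
 [ 0.5951 -0.0748  0.012 ]
 [ 0.4756 -0.0638  0.012 ]
 [ 0.4846  0.0369  0.012 ]] [np.float64(0.1197), np.float64(0.1011), np.float64(0.12), np.float64(0.1011)]
toe [[0.5878 0.0584 0.    ]
 [0.5011 0.072  0.    ]] 0.08774534045129716
blk [[0.6001 0.1346 0.085 ]
 [0.5127 0.1482 0.085 ]] 0.08850251837818222
centre [ 0.53976734 -0.01894436  0.012     ] toe [0.5444724  0.06515743 0.        ] n [0.15498434 0.98791693] yaw 81.08411191525232
yaw from blocks 81.16010784823415 from toe-blk 81.11139934346888 0.07716602209158628
slab x yaw 84.99852591341518
slab in rest -0.08381478739383787 -0.008386251412672744
```

```bash
cat >> h.py <<'E'
TOE=np.array([.5445,.0652,0]); n=np.array([.155,.988,0]); ry=np.array([-.988,.155,0])
def st():
    s=sensors.sense(); p=np.array(s["tcp_pos"])-TOE; F=np.array(s["wrist_force"]); m=R.from_quat(np.roll(s["tcp_rot"],-1)).as_matrix()
    print("t%.1f rest xyz mm"%s["t"],np.round([p@n*1e3,p@ry*1e3,p[2]*1e3],1),"F x,y,z",np.round([F@n,F@ry,F[2]],1),"toolx yaw-81.1=%.1f"%(np.degrees(np.arctan2(m[1,0],m[0,0]))-81.1),"tilt",m[2,2].round(4),"gap",round(s["finger_gap"]*1e3,1),"ff",round(s["finger_force"],1),"j7",round(s["joints"][6],2))
if __name__=="__main__": st()
E
python3 -m jog '[[38,-29,0,-5],[76,-58,0,-10],[114,-86,0,-15],[153,-115,0,-20],[191,-144,0,-25],[229,-173,0,-30],[267,-201,0,-35],[305,-230,0,-40],[344,-259,0,-46],[382,-288,0,-51],[420,-316,0,-56],[458,-345,0,-61]]' 60; python3 h.py
```

```text
t: 1.4
tcp_pos: [0.5272, -0.1036, 0.2314]
tcp_rot: [0.0, 0.759, 0.652, -0.0]
wrist_force: [0.2, -1.0, -0.2]
finger_gap: 0.0599
finger_force: 0.0
t1.4 rest xyz mm [-169.4   -9.   231.4] F x,y,z [-1.  -0.4 -0.2] toolx yaw-81.1=0.2 tilt -1.0 gap 59.9 ff 0.0 j7 -0.21
```

```bash
python3 -m jog '[[0,0,45,0],[0,0,90,0],[0,0,135,0],[0,0,175,0],[0,0,205,0],[0,0,218,0],[0,0,224,0],[0,0,226,0],[0,0,227,0],[0,0,228,0],[0,0,228,0]]' >/dev/null; python3 h.py
python3 -m jog '[[0,0,1,0],[0,0,1,0]]' |grep force; python3 -m jog '[[0,0,1,0],[0,0,1,0]]'|grep force;python3 -m jog '[[0,0,1,0],[0,0,1,0]]'|grep force; python3 h.py
```

```text
t2.5 rest xyz mm [-171.1   -9.2    4.2] F x,y,z [ 0.9 -0.6 -0.8] toolx yaw-81.1=0.0 tilt -1.0 gap 60.1 ff 0.0 j7 -0.37
wrist_force: [0.1, 0.1, -0.0]
finger_force: 0.0
wrist_force: [0.4, -0.1, 0.6]
finger_force: 0.0
wrist_force: [0.7, 1.0, 0.3]
finger_force: 0.0
t3.1 rest xyz mm [-171.    -8.5    0.2] F x,y,z [ 1.1 -0.5  0.3] toolx yaw-81.1=0.1 tilt -1.0 gap 59.7 ff 0.0 j7 -0.37
```

```bash
python3 -m jog '[[4,0,2,0],[9,0,2,0],[14,0,2,0],[18,0,2,0],[21,0,2,0],[24,0,2,0],[27,0,2,0],[31,0,2,0],[35,0,2,0],[40,0,2,0],[45,0,2,0],[50,0,2,0]]'|grep wr; python3 h.py;  python3 -m jog '[[5,0,0,0],[10,0,0,0],[15,0,0,0],[20,0,0,0],[25,0,0,0],[30,0,0,0]]'|grep wr; python3 h.py
python3 -c "
from h import *
cv2.imwrite('pics/s1.png',cv2.resize(vision.read_camera('scene')[90:220,170:310],None,fx=5,fy=4.6))"
```

```text
wrist_force: [0.4, -1.1, -0.2]
t4.3 rest xyz mm [-120.4   -8.6   -1.7] F x,y,z [-1.1 -0.5 -0.2] toolx yaw-81.1=0.1 tilt -1.0 gap 60.0 ff 0.8 j7 -0.46
wrist_force: [-0.5, -3.9, -2.0]
t4.9 rest xyz mm [-90.7  -8.3  -1.8] F x,y,z [-3.9 -0.1 -2. ] toolx yaw-81.1=0.0 tilt -1.0 gap 59.9 ff 1.5 j7 -0.51
```

View pics/s1.png

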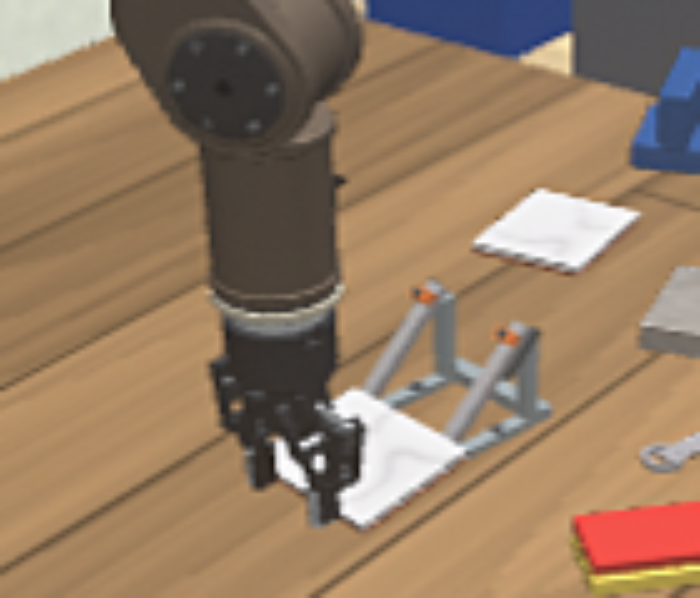

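The picture shows both fingers on the slab's near edge at about (265,480) and (325,515), and the slab's leading edge squarely starting up the skids. I'll keep pushing.

```bash
python3 -m jog '[[5,0,0,0],[10,0,0,0],[15,0,0,0],[20,0,0,0],[25,0,0,0],[30,0,0,0]]'|grep wr; python3 h.py;  python3 -m jog '[[4,0,0,0],[8,0,0,0],[12,0,0,0],[16,0,0,0],[20,0,0,0],[24,0,0,0]]'|grep wr; python3 h.py; python3 -m jog '[[3,0,0,0],[6,0,0,0],[8,0,0,0]]'|grep wr; python3 h.py
```

```text
wrist_force: [-0.3, -2.0, -1.8]
t5.5 rest xyz mm [-60.5  -8.4  -1.7] F x,y,z [-2.1  0.  -1.8] toolx yaw-81.1=0.1 tilt -1.0 gap 59.9 ff 1.1 j7 -0.56
wrist_force: [-0.4, -1.2, -1.0]
t6.2 rest xyz mm [-36.7  -8.4  -1.7] F x,y,z [-1.3  0.3 -1. ] toolx yaw-81.1=0.0 tilt -1.0 gap 60.0 ff 1.0 j7 -0.6
wrist_force: [-0.1, -1.8, -2.5]
t6.5 rest xyz mm [-28.7  -8.4  -1.7] F x,y,z [-1.8 -0.2 -2.5] toolx yaw-81.1=0.1 tilt -1.0 gap 60.1 ff 0.9 j7 -0.61
```

```bash
for i in 1 2 3; do python3 -m jog '[[1,0,0,0],[2,0,0,0]]'>/dev/null; python3 h.py; done
python3 -m jog '[[1,0,0,0],[2,0,0,0]]'>/dev/null; python3 h.py
python3 -c "
from h import *
cv2.imwrite('pics/s2.png',cv2.resize(vision.read_camera('scene')[110:210,190:310],None,fx=6,fy=6))"
```

```text
t6.7 rest xyz mm [-27.1  -8.4  -1.7] F x,y,z [-2.5  0.3 -1.9] toolx yaw-81.1=0.0 tilt -1.0 gap 60.2 ff 0.9 j7 -0.62
t6.8 rest xyz mm [-25.1  -8.4  -1.7] F x,y,z [-1.2  0.4 -1. ] toolx yaw-81.1=0.0 tilt -1.0 gap 60.4 ff 0.9 j7 -0.62
t7.0 rest xyz mm [-23.   -8.4  -1.7] F x,y,z [-1.8  0.6 -1.1] toolx yaw-81.1=0.0 tilt -1.0 gap 60.2 ff 0.9 j7 -0.62
t7.2 rest xyz mm [-20.9  -8.4  -1.7] F x,y,z [-2.3 -0.6 -0.6] toolx yaw-81.1=0.0 tilt -1.0 gap 59.7 ff 0.9 j7 -0.63
```

View pics/s2.png

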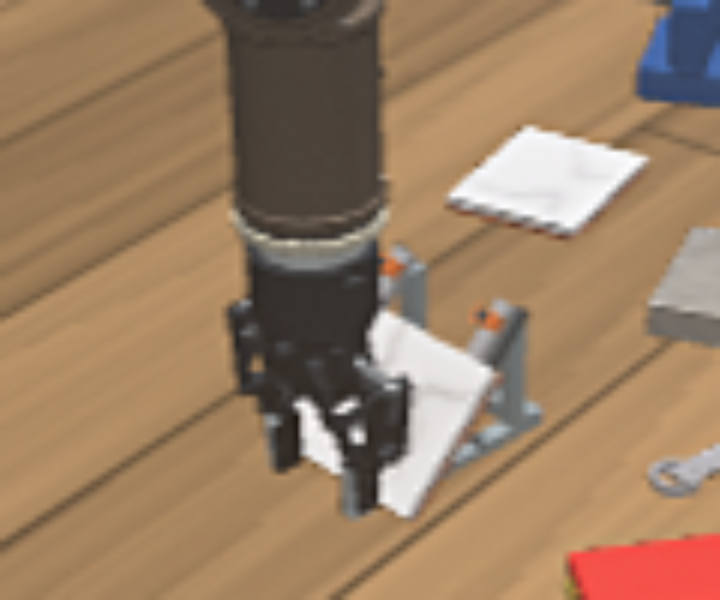

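The slab lies up the skids at nearly 45°, with its leading edge at about (490,375), a bit below the orange stops.

```bash
for i in 1 2 3; do python3 -m jog '[[1,0,0,0]]'>/dev/null; python3 h.py; done
```

```text
t7.4 rest xyz mm [-20.1  -8.4  -1.7] F x,y,z [-1.8 -0.4 -1.3] toolx yaw-81.1=0.0 tilt -1.0 gap 60.2 ff 0.9 j7 -0.63
t7.5 rest xyz mm [-19.1  -8.3  -1.7] F x,y,z [-3.  -0.1 -1. ] toolx yaw-81.1=0.0 tilt -1.0 gap 60.1 ff 2.2 j7 -0.63
t7.6 rest xyz mm [-18.9  -8.3  -1.7] F x,y,z [-6.4 -0.4  1.6] toolx yaw-81.1=0.0 tilt -1.0 gap 59.7 ff 3.4 j7 -0.63
```

```bash
for i in 1 2; do python3 -m jog '[[1,0,-1,0],[1,0,-1,0]]'>/dev/null; python3 h.py; done; python3 -m jog '[[1,0,-1,0],[1,0,-1,0]]'>/dev/null; python3 h.py
```

```text
t7.8 rest xyz mm [-18.   -8.3  -0.7] F x,y,z [-5.   0.8  0.4] toolx yaw-81.1=0.0 tilt -1.0 gap 60.2 ff 2.4 j7 -0.63
t8.0 rest xyz mm [-17.   -8.3   0.3] F x,y,z [-5.4  0.8 -0.5] toolx yaw-81.1=0.0 tilt -1.0 gap 59.9 ff 2.5 j7 -0.63
t8.2 rest xyz mm [-16.   -8.3   1.3] F x,y,z [-5.1  0.3  0.4] toolx yaw-81.1=0.0 tilt -1.0 gap 60.4 ff 2.5 j7 -0.63
```

```bash
for i in 1 2 3; do python3 -m jog '[[1,0,-1,0],[1,0,-1,0]]'>/dev/null; python3 h.py; done
```

```text
t8.4 rest xyz mm [-15.   -8.3   2.3] F x,y,z [-5.2  0.6  0.8] toolx yaw-81.1=0.0 tilt -1.0 gap 60.1 ff 2.5 j7 -0.63
t8.6 rest xyz mm [-14.   -8.3   3.3] F x,y,z [-5.8  0.6  0.3] toolx yaw-81.1=0.0 tilt -1.0 gap 60.0 ff 2.5 j7 -0.63
t8.8 rest xyz mm [-13.   -8.2   4.3] F x,y,z [-5.5 -0.1  0.3] toolx yaw-81.1=0.0 tilt -1.0 gap 60.0 ff 2.5 j7 -0.63
```

```bash
for i in 1 2; do python3 -m jog '[[1,0,-1,0],[1,0,-1,0]]'>/dev/null; python3 h.py; done
```

```text
t9.0 rest xyz mm [-11.9  -8.2   5.3] F x,y,z [-4.7  0.5  0.5] toolx yaw-81.1=0.0 tilt -1.0 gap 60.0 ff 2.5 j7 -0.64
t9.2 rest xyz mm [-11.   -8.2   6.3] F x,y,z [-5.9  0.2  0.4] toolx yaw-81.1=0.0 tilt -1.0 gap 60.0 ff 2.5 j7 -0.64
```

```bash
for i in 1 2 3; do python3 -m jog '[[1,0,-1,0],[1,0,-1,0]]'>/dev/null; python3 h.py; done
```

```text
t9.4 rest xyz mm [-10.   -8.3   7.3] F x,y,z [-4.6  0.2 -0.8] toolx yaw-81.1=0.0 tilt -1.0 gap 60.2 ff 2.5 j7 -0.64
t9.6 rest xyz mm [-9.  -8.2  8.3] F x,y,z [-4.7 -0.2  0. ] toolx yaw-81.1=0.0 tilt -1.0 gap 60.2 ff 2.5 j7 -0.64
t9.8 rest xyz mm [-8.  -8.3  9.3] F x,y,z [-4.6  0.2  0.3] toolx yaw-81.1=0.0 tilt -1.0 gap 60.2 ff 2.5 j7 -0.64
```

```bash
for i in 1 2; do python3 -m jog '[[0.7,0,-0.7,0],[0.7,0,-0.7,0]]'>/dev/null; python3 h.py; done
```

```text
t10.0 rest xyz mm [-7.3 -8.2 10. ] F x,y,z [-5.4 -0.2  0.9] toolx yaw-81.1=0.0 tilt -1.0 gap 59.9 ff 2.5 j7 -0.64
t10.2 rest xyz mm [-6.6 -8.2 10.6] F x,y,z [-4.4  0.4  0.3] toolx yaw-81.1=0.0 tilt -1.0 gap 59.9 ff 2.5 j7 -0.64
```

```bash
for i in 1 2 3; do python3 -m jog '[[0.5,0,-0.5,0],[0.5,0,-0.5,0]]'>/dev/null; python3 h.py; done
python3 -c "
from h import *
a=vision.read_camera('scene')[125:200,230:300];b=vision.read_camera('top')[185:245,188:258]
cv2.imwrite('pics/s3.png',np.hstack([cv2.resize(a,(400,430)),cv2.resize(b,(400,343)).__class__((430,400,3),np.uint8)*0+cv2.resize(b,(400,430))]))"
```

```text
t10.4 rest xyz mm [-6.1 -8.2 11.1] F x,y,z [-4.7 -0.3  0.1] toolx yaw-81.1=0.0 tilt -1.0 gap 59.6 ff 2.6 j7 -0.64
t10.6 rest xyz mm [-5.8 -8.2 11.6] F x,y,z [-5.5 -0.  -2.5] toolx yaw-81.1=0.0 tilt -1.0 gap 59.9 ff 2.7 j7 -0.64
t10.8 rest xyz mm [-5.7 -8.3 11.9] F x,y,z [-6.3 -1.6 -3.3] toolx yaw-81.1=-0.0 tilt -1.0 gap 60.0 ff 3.0 j7 -0.64
```

View pics/s3.png

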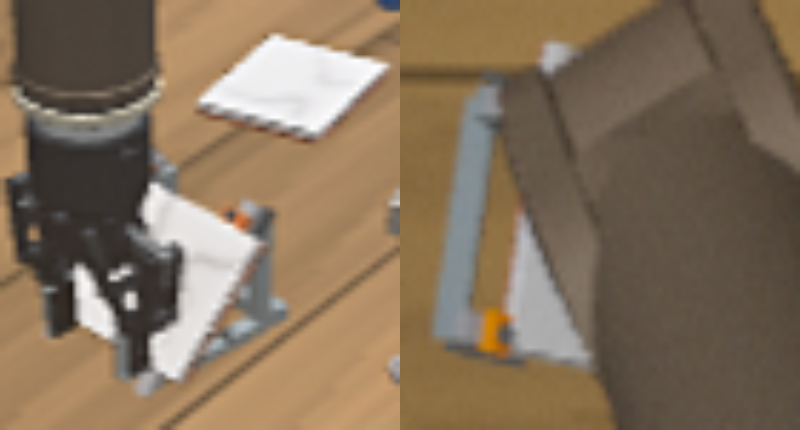

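The slab's leading edge is touching the orange stop (left panel about (245,230), right panel about (505,330)), and the forces are rising. I'll add a little more push to seat it.

```bash
for i in 1 2 3; do python3 -m jog '[[0.5,0,-0.5,0],[0.5,0,-0.5,0]]'>/dev/null; python3 h.py; done
```

```text
t11.1 rest xyz mm [-5.6 -8.1 12.1] F x,y,z [-7.2 -1.1 -5.1] toolx yaw-81.1=-0.0 tilt -1.0 gap 59.9 ff 3.5 j7 -0.64
t11.3 rest xyz mm [-5.6 -8.1 12.5] F x,y,z [-7.8 -0.9 -5.4] toolx yaw-81.1=-0.0 tilt -1.0 gap 59.8 ff 4.1 j7 -0.64
t11.5 rest xyz mm [-5.6 -7.9 12.9] F x,y,z [-10.   -1.5  -6.1] toolx yaw-81.1=-0.1 tilt -1.0 gap 60.1 ff 4.6 j7 -0.64
```

```bash
python3 -m jog '[[0.7,0,-0.3,0],[1.4,0,-0.3,0],[1.4,0,-0.3,0]]'>/dev/null; python3 h.py
```

```text
t11.8 rest xyz mm [-5.4 -7.9 13. ] F x,y,z [-12.   -2.4  -6.9] toolx yaw-81.1=-0.1 tilt -1.0 gap 60.0 ff 6.1 j7 -0.64
```

Seated at roughly 10 N. Next I'll ease the slab back down to the toe and withdraw.

```bash
python3 -m jog '[[-2,0,1,0],[-3,0,2,0],[-4,0,3,0],[-5,0,4,0],[-6,0,5,0],[-7,0,6,0],[-8,0,7,0],[-9,0,8,0],[-10,0,9,0],[-11,0,10,0],[-12,0,11,0],[-13,0,12,0]]'>/dev/null; python3 h.py; python3 -m jog '[[-1,0,1,0],[-2,0,2,0],[-3,0,2,0],[-4,0,2,0],[-5,0,2,0],[-6,0,2,0],[-8,0,2,0],[-14,0,2,0],[-22,0,2,0],[-30,0,2,0]]'>/dev/null; python3 h.py
```

```text
t13.0 rest xyz mm [-14.3  -8.3   1.9] F x,y,z [-1.2 -0.5 -0.1] toolx yaw-81.1=0.1 tilt -1.0 gap 59.7 ff 0.7 j7 -0.63
t14.0 rest xyz mm [-45.2  -8.4   0. ] F x,y,z [-0.2  0.  -0.2] toolx yaw-81.1=0.0 tilt -1.0 gap 59.8 ff 0.0 j7 -0.59
```

```bash
python3 -m jog '[[-5,0,-20,0],[-5,0,-60,8],[-5,0,-100,16],[-5,0,-140,24],[-5,0,-160,32],[-5,0,-160,40],[-5,0,-160,48],[-5,0,-160,56],[-5,0,-160,64],[-5,0,-160,73],[-5,0,-160,81],[-5,0,-160,90]]' 50 >/dev/null; python3 h.py
python3 -c "
from h import *
a=vision.read_camera('scene')[125:200,215:300];b=vision.read_camera('top')[185:245,188:268]
cv2.imwrite('pics/s4.png',np.hstack([cv2.resize(a,(400,360)),cv2.resize(b,(400,360))]))"
```

```text
t15.2 rest xyz mm [-50.1  -8.3 159.9] F x,y,z [-0.3  0.7 -0.8] toolx yaw-81.1=-89.9 tilt -1.0 gap 50.2 ff 0.0 j7 -1.85
```

View pics/s4.png

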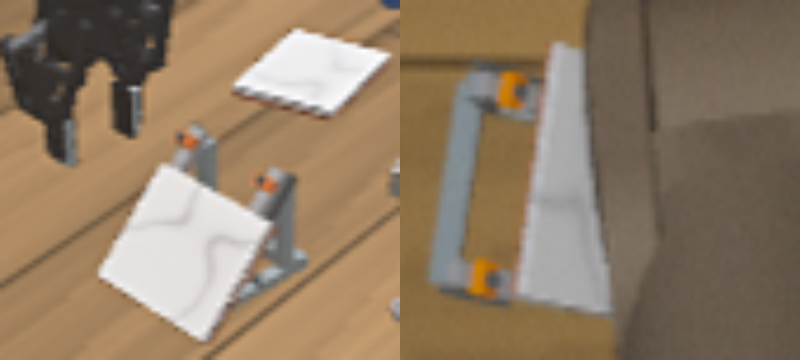

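The picture shows the slab standing at the toe, lying flat on the skids, with its red edge line at about (540,180) in the top panel. Next I'll lower the fingers on both sides of its upper edge.

```bash
python3 -m jog '[[0,-30,0,0],[0,-65,0,0],[0,-95,0,0],[0,-103,0,0],[0,-103,25,0],[0,-103,50,0],[0,-103,70,0],[0,-103,85,0],[0,-103,95,0],[0,-103,102,0],[0,-103,105,0],[0,-103,105,0]]' >/dev/null; python3 h.py
```

```text
t16.5 rest xyz mm [53.6 -7.7 55.1] F x,y,z [0.  0.6 0.4] toolx yaw-81.1=-89.5 tilt -1.0 gap 49.7 ff 0.0 j7 -2.04
```

```bash
python3 -m jog '[[0,0,8,0],[0,4,8,0],[0,6,8,0],[0,8,8,0],[0,10,5,0],[0,12,3,0],[0,14,1,0],[0,16,-1,0],[0,18,-3,0],[0,21,-5,0]]' >/dev/null; python3 h.py;  python3 -m jog '[[0,2,-2,0],[0,4,-4,0],[0,6,-6,0],[0,8,-7,0]]' >/dev/null; python3 h.py; python3 -c "
from h import *
a=vision.read_camera('scene')[125:200,215:300]
cv2.imwrite('pics/s5.png',cv2.resize(a,(510,450)))"
```

```text
t17.5 rest xyz mm [32.8 -7.8 60.2] F x,y,z [ 1.5 -0.1  1.2] toolx yaw-81.1=-89.5 tilt -1.0 gap 50.0 ff 0.6 j7 -2.01
t17.9 rest xyz mm [24.6 -7.8 67.2] F x,y,z [ 0.6 -0.4  1.3] toolx yaw-81.1=-89.5 tilt -1.0 gap 50.0 ff 0.5 j7 -1.99
```

View pics/s5.png

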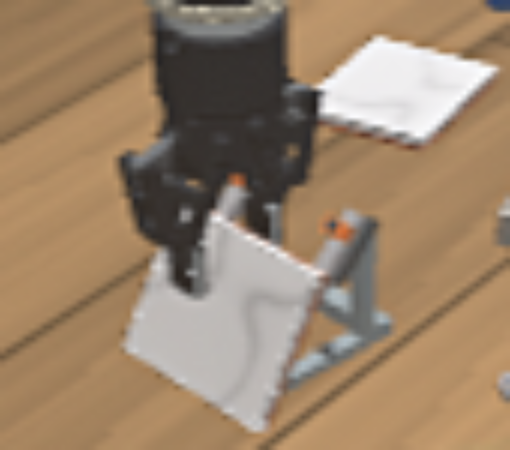

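The slab is tipped to about 60°, with its upper edge between the fingers at about (230,220). I'll narrow the cage gradually while raising it.

```bash
python3 -m jog '[[0,0,-1,0],[0,0,-2,0],[0,0,-2,0]]' 42 >/dev/null; python3 h.py;  python3 -m jog '[[0,0,-1,0],[0,0,-2,0],[0,0,-3,0]]' 34 >/dev/null; python3 h.py; python3 -m jog '[[0,0,-1,0],[0,0,-2,0],[0,0,-3,0]]' 28 >/dev/null; python3 h.py
```

```text
t18.2 rest xyz mm [24.8 -7.8 69. ] F x,y,z [1.1 0.6 0.4] toolx yaw-81.1=-89.5 tilt -1.0 gap 42.1 ff 0.3 j7 -1.99
t18.6 rest xyz mm [24.7 -7.8 72. ] F x,y,z [ 0.8 -0.5 -1.4] toolx yaw-81.1=-89.5 tilt -1.0 gap 34.1 ff 0.2 j7 -1.99
t18.9 rest xyz mm [24.8 -7.8 75.1] F x,y,z [ 1.  -0.8 -0.6] toolx yaw-81.1=-89.5 tilt -1.0 gap 27.9 ff 0.2 j7 -1.99
```

```bash
python3 -m jog '[[0,3,-1,0],[0,6,-2,0],[0,9,-3,0],[0,12,-3,0],[0,15,-4,0],[0,18,-4,0],[0,21,-4,0]]' >/dev/null; python3 h.py;  python3 -m jog '[[0,0,0,0],[0,0,0,0],[0,0,0,0]]' 20 >/dev/null; python3 h.py; python3 -m jog '[[0,2,0,0],[0,4,0,0],[0,6,0,0],[0,6,0,0]]' >/dev/null; python3 h.py
```

```text
t19.6 rest xyz mm [ 3.4 -8.  79. ] F x,y,z [-0.7  0.2  0.5] toolx yaw-81.1=-89.5 tilt -1.0 gap 28.1 ff 0.1 j7 -1.96
t19.9 rest xyz mm [ 3.9 -8.  79. ] F x,y,z [-0.2 -0.9  1.1] toolx yaw-81.1=-89.5 tilt -1.0 gap 20.2 ff 0.0 j7 -1.96
t20.2 rest xyz mm [-2.7 -8.1 79. ] F x,y,z [-0.1 -0.2  0.7] toolx yaw-81.1=-89.6 tilt -1.0 gap 20.0 ff 0.0 j7 -1.95
```

```bash
python3 -m jog '[[0,0,0,0],[0,1,0,0],[0,2,0,0],[0,2,0,0]]' 16 20 >/dev/null; python3 h.py;  python3 -m jog '[[0,2,0,0],[0,4,0,0],[0,6,0,0],[0,6,0,0]]' >/dev/null; python3 h.py;python3 -m jog '[[0,2,0,0],[0,4,0,0],[0,4,0,0]]' >/dev/null; python3 h.py
```

```text
t20.6 rest xyz mm [-4.4 -8.1 79. ] F x,y,z [0.  0.2 0.6] toolx yaw-81.1=-89.6 tilt -1.0 gap 15.9 ff 0.0 j7 -1.94
t21.1 rest xyz mm [-10.7  -8.1  79. ] F x,y,z [-0.1  0.6 -0.5] toolx yaw-81.1=-89.6 tilt -1.0 gap 15.9 ff 0.2 j7 -1.93
t21.4 rest xyz mm [-14.7  -8.1  79. ] F x,y,z [-0.  -0.6 -0.4] toolx yaw-81.1=-89.6 tilt -1.0 gap 16.1 ff 0.0 j7 -1.93
```

```bash
python3 -m jog '[[0,2,0,0],[0,4,0,0],[0,6,0,0],[0,6,0,0]]' 18 >/dev/null; python3 h.py;  python3 -m jog '[[0,2,0,0],[0,4,1,0],[0,6,1,0],[0,6,1,0]]' 23 >/dev/null; python3 h.py; python3 -c "
from h import *
im=vision.read_camera('scene')
for phi in (50,60,70,80):
    a=np.radians(phi); 
    for w in (-45,30):
        for s in (40,90):
            for nm,o in(('slab',-s*np.cos(a)-12),('beyond',-s*np.cos(a)-12+25)):
                q=TOE+n*o*1e-3+ry*(w-8)*1e-3+[0,0,s*np.sin(a)*1e-3]; u,v=w2px('scene',q).round().astype(int); print(phi,w,s,nm,u,v,im[v,u])
" | head -0; python3 -c "
from h import *
im=vision.read_camera('scene')[125:200,205:300]; cv2.imwrite('pics/s6.png',im)
m=(im.min(2)>135).astype(np.uint8); k,l,stt,c=cv2.connectedComponentsWithStats(m)
for i in range(1,k):
    if stt[i,4]>60:
        ys,xs=np.where(l==i); cn=cv2.approxPolyDP(cv2.convexHull(np.c_[xs+205,ys+125].astype(np.int32)),3,True); print(stt[i,4],cn[:,0].tolist())
for phi in(90,80,72,65,55):
    a=np.radians(phi); print(phi,[w2px('scene',TOE+n*(-12-s*np.cos(a))*1e-3+ry*(w-8)*1e-3+[0,0,s*np.sin(a)*1e-3]).round().astype(int).tolist() for s in(0,100) for w in(-60,60)])
"
```

```text
t21.8 rest xyz mm [-20.7  -8.2  79. ] F x,y,z [-0.3  0.4  0.5] toolx yaw-81.1=-89.6 tilt -1.0 gap 18.1 ff 0.1 j7 -1.91
t22.1 rest xyz mm [-26.7  -8.2  77.9] F x,y,z [-0.9  1.   0.3] toolx yaw-81.1=-89.6 tilt -1.0 gap 23.3 ff 0.1 j7 -1.9
347 [[297, 136], [285, 148], [265, 143], [277, 131]]
103 [[271, 165], [272, 176], [258, 189], [261, 168]]
67 [[257, 197], [241, 170], [252, 175]]
90 [[256, 198], [234, 184], [256, 174], [233, 160]]
80 [[256, 198], [234, 184], [252, 176], [229, 162]]
72 [[256, 198], [234, 184], [249, 178], [226, 165]]
65 [[256, 198], [234, 184], [246, 181], [224, 167]]
55 [[256, 198], [234, 184], [243, 185], [221, 171]]Exception ignored on flushing sys.stdout:
BrokenPipeError: [Errno 32] Broken pipe
```

The image check puts the slab's upper corner at about (252,175), so it is past vertical at about 77° and leaning lightly on the front finger. I'll keep lowering it.

```bash
python3 -m jog '[[0,2,1,0],[0,4,1,0],[0,6,2,0],[0,8,2,0],[0,10,3,0],[0,12,3,0],[0,14,4,0]]' 28 >/dev/null; python3 h.py;  python3 -m jog '[[0,2,1,0],[0,4,2,0],[0,6,4,0],[0,8,5,0],[0,10,7,0],[0,11,8,0]]' 36 >/dev/null; python3 h.py
```

```text
t22.9 rest xyz mm [-40.4  -8.3  74. ] F x,y,z [-0.4  0.2  0.7] toolx yaw-81.1=-89.5 tilt -1.0 gap 28.1 ff 0.3 j7 -1.88
t23.6 rest xyz mm [-51.8  -8.5  65.8] F x,y,z [-1.9 -0.3  1.5] toolx yaw-81.1=-89.6 tilt -1.0 gap 36.1 ff 0.9 j7 -1.86
```

```bash
python3 -m jog '[[0,2,0,0],[0,3,1,0],[0,5,3,0],[0,6,5,0],[0,7,6,0],[0,8,7,0],[0,8,7,0]]' 45 >/dev/null; python3 h.py; python3 -c "
from h import *
im=vision.read_camera('scene')[125:210,205:300]
m=(im.min(2)>100).astype(np.uint8); k,l,stt,c=cv2.connectedComponentsWithStats(m)
for i in range(1,k):
    if stt[i,4]>60:
        ys,xs=np.where(l==i); cn=cv2.approxPolyDP(cv2.convexHull(np.c_[xs+205,ys+125].astype(np.int32)),3,True); print(stt[i,4],cn[:,0].tolist())
for phi in(60,50,45,40,35):
    a=np.radians(phi); print(phi,[w2px('scene',TOE+n*(-12-s*np.cos(a))*1e-3+ry*(w-8)*1e-3+[0,0,s*np.sin(a)*1e-3]).round().astype(int).tolist() for s in(0,100) for w in(-60,60)])
"
```

```text
t24.2 rest xyz mm [-59.4  -8.5  58.9] F x,y,z [-4.2  0.   2.3] toolx yaw-81.1=-89.6 tilt -1.0 gap 44.9 ff 1.3 j7 -1.85
1769 [[298, 167], [259, 197], [229, 186], [218, 132], [284, 125], [298, 136]]
81 [[299, 142], [279, 162]]
226 [[205, 177], [205, 155], [219, 147], [225, 179]]
900 [[299, 170], [299, 199], [283, 209], [248, 209]]
60 [[256, 198], [234, 184], [245, 183], [222, 169]]
50 [[256, 198], [234, 184], [242, 187], [219, 173]]
45 [[256, 198], [234, 184], [240, 189], [218, 175]]
40 [[256, 198], [234, 184], [239, 191], [217, 177]]
35 [[256, 198], [234, 184], [238, 194], [216, 179]]
```

```bash
python3 -c "
from h import *
a=vision.read_camera('scene')[130:210,200:300]; a=cv2.resize(a,(800,590),interpolation=cv2.INTER_CUBIC); cv2.imwrite('pics/s7.png',a)"
```

```text
(no output)
```

View pics/s7.png

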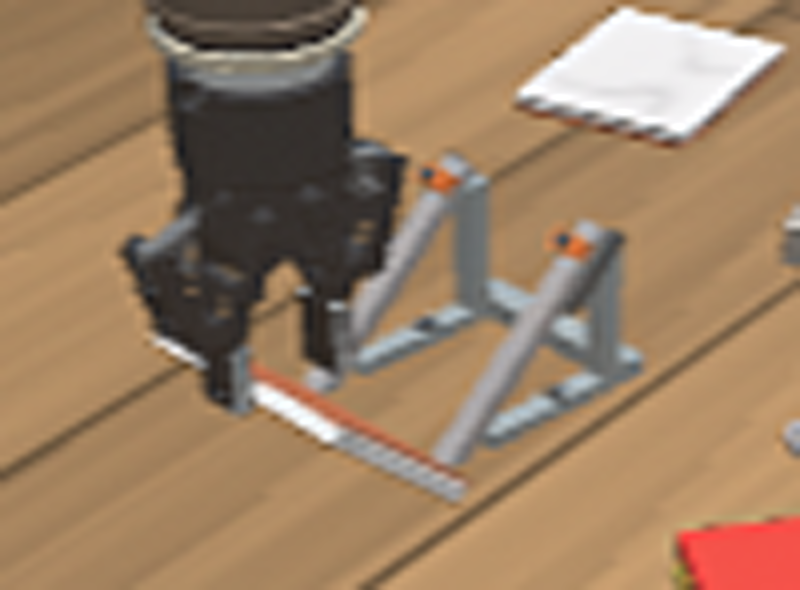

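The slab leans on the front finger: end-face corner at about (335,440), pivot end at about (465,490), fingertip at about (225,405) below the edge. That matches about 45° with the pivot 12 mm in front of the toe, as planned.

```bash
python3 -m jog '[[0,1,2,0],[0,2,4,0],[0,3,6,0],[0,4,8,0],[0,5,11,0],[0,6,13,0],[0,7,15,0],[0,7,15,0]]' 56 >/dev/null; python3 h.py
```

```text
t25.1 rest xyz mm [-66.4  -8.4  43.7] F x,y,z [-1.1  0.3 -1. ] toolx yaw-81.1=-89.5 tilt -1.0 gap 56.0 ff 0.7 j7 -1.84
```

```bash
python3 -m jog '[[0,0,2,0],[0,0,4,0],[0,1,6,0],[0,1,8,0],[0,1,10,0],[0,1,12,0],[0,1,14,0],[0,1,15,0]]' 68 >/dev/null; python3 h.py
```

```text
t25.9 rest xyz mm [-67.2  -8.4  28.8] F x,y,z [-0.5 -0.2  0.5] toolx yaw-81.1=-89.5 tilt -1.0 gap 68.2 ff 0.0 j7 -1.84
```

```bash
cat > red.py <<'E'
from h import *
for nm,(y0,y1,x0,x1) in {"scene":(125,215,195,300),"top":(185,265,225,300)}.items():
    im=vision.read_camera(nm)[y0:y1,x0:x1]; hsv=cv2.cvtColor(im,cv2.COLOR_BGR2HSV)
    m=cv2.inRange(hsv,(0,110,60),(10,190,220)); k,l,stt,c=cv2.connectedComponentsWithStats(m)
    for i in range(1,k):
        if stt[i,4]>8:
            ys,xs=np.where(l==i); cn=cv2.approxPolyDP(cv2.convexHull(np.c_[xs+x0,ys+y0].astype(np.int32)),2,True); print(nm,stt[i,4],cn[:,0].tolist())
E
python3 red.py; python3 -c "
from h import *
for phi in(40,30,25,20,15,10,0):
    a=np.radians(phi); N=np.array([np.sin(a),np.cos(a)])*12
    print(phi,[w2px('scene',TOE+n*(-12-s*np.cos(a)+N[0])*1e-3+ry*(w-8)*1e-3+[0,0,(s*np.sin(a)+N[1])*1e-3]).round(1).tolist() for s in(0,100) for w in(-60,60)])"
```

```text
scene 530 [[257, 195], [235, 206], [214, 192], [236, 182]]
scene 25 [[299, 213], [289, 214], [287, 209]]
40 [[257.9, 194.6], [235.9, 180.7], [240.5, 188.2], [218.2, 173.9]]
30 [[257.6, 194.5], [235.5, 180.6], [238.0, 192.9], [215.8, 178.4]]
25 [[257.4, 194.5], [235.3, 180.6], [236.9, 195.3], [214.8, 180.6]]
20 [[257.2, 194.5], [235.1, 180.6], [236.1, 197.7], [214.0, 182.9]]
15 [[257.0, 194.6], [234.9, 180.6], [235.3, 200.1], [213.4, 185.2]]
10 [[256.7, 194.6], [234.7, 180.7], [234.8, 202.4], [212.9, 187.5]]
0 [[256.3, 194.8], [234.2, 180.9], [234.2, 207.0], [212.5, 191.9]]
```

```bash
python3 -m jog '[[0,0,-10,0],[0,0,-40,0],[0,0,-80,0],[0,0,-120,0],[0,30,-150,0],[0,70,-150,0],[0,110,-150,0],[0,150,-150,0],[0,180,-150,0],[0,200,-150,0],[0,200,-150,0],[0,200,-150,0]]' >/dev/null; python3 h.py; python3 red.py; python3 -c "
from h import *
print([px2w('scene',*q,.012).round(4).tolist() for q in[(257,195),(235,206),(214,192),(236,182)]])
for d in (-12,-112): print([(TOE+n*d*1e-3+ry*w*1e-3).round(4).tolist() for w in(-68,52)])"
```

```text
t27.2 rest xyz mm [-267.1  -10.2  179.6] F x,y,z [ 0.  -0.9  0.3] toolx yaw-81.1=-89.6 tilt -1.0 gap 68.3 ff 0.0 j7 -1.43
scene 566 [[257, 195], [235, 206], [215, 192], [236, 182]]
scene 25 [[299, 213], [289, 214], [287, 209]]
[[0.6125, 0.0435, 0.012], [0.593, -0.0504, 0.012], [0.4806, -0.0347, 0.012], [0.5012, 0.0598, 0.012]]
[[0.6098, 0.0428, 0.0], [0.4913, 0.0614, 0.0]]
[[0.5943, -0.056, 0.0], [0.4758, -0.0374, 0.0]]
```

The slab lies flat with its red-brown face up, clear of the toe, and the robot is touching nothing.

```bash
python3 -c "
from bench import workorder
print(workorder.job_done())"
```

```text
the job is handed in; nothing more can be done
None
```

The job is handed in: the slab was seated at about 10 N and lies flat, red-brown face up, in front of the rest, but it probably slipped off the supporting finger at about 30° and dropped the last few centimetres, so the "without flopping" condition may not be met; I never touched the other things on the bench.

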